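Gather sample cups with the tipping tray

ROBOT

A 6-joint arm with a two-finger parallel gripper is mounted at the origin on the work surface. World frame = base frame: x ahead of the robot, y to its left, z up, the work surface at z = 0. Lengths are in m, angles in rad, forces in N, time in s.
With the tool pointing down it reaches from about 0.225 to 0.875 m from the base axis. Payload 3.4 kg.
Tool frame: the origin (TCP) lies at the very end of the fingers, on their centre line; the grasp point (between the pads) lies 19 mm behind it; z points along the fingers, y is the line along which they close (so a half turn about z gives the same grasp; the last joint's range is limited). The gripper opens to 85 mm and grips with 20 to 120 N. Pads are 22 mm wide; open, the fingers measure 114 mm over their backs; the gripper's body (76 mm by 85 mm) begins 54 mm behind the grasp point. The pads swing forward as they close: fully open they stand 13 mm farther back than shut.
Start: joints at [-1.284, 0.276, 1.505, -0, 1.361, -0.121], TCP at [0.228, -0.528, 0.231] pointing down, gripper open.
Joint ranges: [-2.89, 2.89], [-0.75, 2.08], [0.22, 2.7], [-1.18, 4.32], [0.11, 2.71], [-2.7, 2.7]. Speed limits (rad/s): [2.57, 2.57, 3.14, 3.14, 3.14, 3.14].

INTERFACE

Orientations are given as a unit quaternion [w, x, y, z].
In Python, from rig import get_state, optics, sign_off gives the robot as it stands.
- The arm moves only by the tool send_rows, never from a script. Its argument "increments" is a list of rows, each an object with "gripper": the gripper's target within -1 to 1 (shut at 1, half-way at 0, fully open at -1); "linear": the shift along the world's x, y, z in m, a list of three; "delta_rot": the turn, a rotation vector about the world's x, y, z in rad, a list of three. In form: [{"gripper": gripper, "linear": [dx, dy, dz], "delta_rot": [rx, ry, rz]}, ...]. A call has 1 to 8 rows; each row is the pose to reach, as a shift and turn from the pose commanded when the call began; what a row does not reach only later rows make up. A row lasts 1/10 s, in which the tool goes at most 50 mm and 8.59 degrees, less where a joint would pass 70% of its speed; a pose out of reach is approached as far as the arm can. A call with a gripper value outside its range is refused whole. The fingers move at their own pace and stop on an object; "newtons" is the grip in N (left out, the last holds). Time passes only in rows, so rows that repeat a pose let the fingers close. It gives the time, the measured TCP pose, the force, the opening and the grip force at its end, in the units of the state.
- get_state(): the state, without advancing time (a new reading comes with each control period).
- optics.get_image(name): name is "scene" or "top" or "wrist"; returns a dict with "pixels" (400x640x3 uint8, blue, green, red), "K" (3x3 intrinsics, pixels), "rvec" (rotation vector, rad) and "tvec" (3), from world to camera coordinates, as OpenCV has them; the wrist camera has in their place "T_tool_cam" (4x4, takes a point from camera to tool coordinates, whose origin is the TCP and whose axes are the flange's). Camera axes: x right, y down, z forward; pixel columns grow to the right and rows downward; lengths in m; the calibration is good to about 2 mm. A picture is of the moment at which its call begins: read the wrist's pose just before it. There is no depth.
- sign_off(): hands the job in; it is judged then, once.
The state is a dict: "clock": time; "qpos": joint angles; "qd": joint speeds; "effort": joint torques, N m; "position": TCP position; "ee_rot": TCP orientation; "contact_force": force on the tool from outside, world axes, zero at the start; "moment": the same for the moment, N m; "width": finger opening in m; "gripper_force": force on a finger pad.
Only numpy, scipy, OpenCV 4.12 (cv2) and the standard library are available. Lean on these libraries where they do the work, as an engineer would, in place of code of your own. Each camera call takes 0.05 s, during which the arm holds its last target. There are 200 camera calls.

TASK

Set the loose red-lidded sample cup upright into the middle of the tipping tray, let go of it, then press the tray's red tab down with the fingers until the tray comes down on its stop, holding it there with a firm press of about 14 N (never more than 25 N) until all three cups have slid to the tab end. Then ease the tab back up so that the tray returns gently to level instead of snapping back, with the cups still gathered at the tab end. Leave the jar, the beaker and the hygrometer alone.

Things in the scene. Friction and masses are not known exactly. Their poses are not given: they have to be found in the camera images.
- stand: Grey fixed stand of the tipping tray: base plate 320 x 130 x 12 mm on the bench, two cheeks 120 mm high at its middle carrying the hinge, their outer faces 62.5 mm either side of the middle line. Origin: centre of the plate's underside, on the bench, 110 mm straight below the hinge line. Its x axis points along the tray towards the red tab, y along the hinge, z up.
- tray: Aluminium tray hinged at its middle, level when free. Origin: on the hinge line, mid underside of the floor; x axis along the tray to the red tab, y along the hinge, z up out of the floor. Floor 4 mm thick; inside 260 mm long (x -130 to 130) and 90 mm wide (y -45 to 45); walls 4 mm thick, tops 24 mm above the origin. Pressing the tab down turns it about y.
- tab (a point): Pressing point: middle of the upper face of the red tab, 168 mm from the hinge line, 4 mm above the tray's origin plane. Tab 4 mm thick, 70 mm wide, tray x 134 (end wall) to 200 mm. A spring with hardly any damping pushes it up: about 3 N here to start, 4 to 6.5 N just short of the stop; let go, it snaps up at several rad/s (up to 1.2 is gentle). Axes like the tray's.
- hinge (a point): Middle of the hinge line (the tray's origin), 110 mm above the bench; axes like the stand's. A rubber-topped block on the stand's plate under the tab half is the tray's stop, giving about 1 mm per 5 N; its place differs each time and is not measured, full tilt is anywhere from 0.38 to 0.52 rad. Above 10 N at the tab there the tray is on the stop. The tab then clears the bench by about 10 mm.
- floor (a point): Middle of the tray floor's upper face, straight above the hinge, 4 mm above the tray's origin. Axes like the tray's. The loose cup goes here, its underside on this face (its centre within 45 mm of here along the tray). Cups on the floor begin to slide at a tilt of about 0.26 to 0.36 rad.
- cup_a: Sealed sample cup with blue lid, a plain upright cylinder 36 mm across and 24 mm high, 30 to 65 g, standing in the tray at the end away from the tab. Origin: centre of its underside, z up.
- cup_b: The other blue-lidded cup in the tray at the end away from the tab, same shape. Origin: centre of its underside, z up.
- cup_c: The loose cup with red lid, standing on the bench, same shape: 36 mm across, 24 mm high, 30 to 65 g. Origin: centre of its underside, z up.
- jar: Amber glass jar with black cap, 48 mm across, 65 mm high, on the bench; to be left alone. Origin: centre of its underside.
- beaker: Glass beaker, 68 mm across, 90 mm high, on the bench; to be left alone. Origin: centre of its underside.
- hygrometer: Small white upright hygrometer, 35 x 85 x 100 mm, on the bench; to be left alone. Origin: centre of its underside.
There are look-alikes about, which are no part of the job. What is shaped like the cup_b but orange is not meant.

How it is judged:
On the way, in this order (a step that is already met when the one before it is completed fails the run):
1. the red-lidded cup stands upright on the tray floor within 45 mm of the hinge line, let go, the tray still level (x of cup_c in the frame of floor between -0.045 and 0.045 m and y of cup_c in the frame of floor between -0.045 and 0.045 m and z of cup_c in the frame of floor below 0.006 m and angle between cup_c's own z axis and vertical below 0.15 rad and angle between tray's own z axis and vertical below 0.05 rad and contact force between the fingers and cup_c below 0.1 N and linear speed of cup_c below 0.02 m/s), for 0.2 s.
2. the tray is held down on its stop (tilted more than 0.37 rad, pressed by the fingers with more than 9 N) with all three cups slid to its tab end (more than 55 mm beyond the hinge line) (angle between tray's own z axis and vertical above 0.37 rad and contact force between the fingers and tray above 9 N and x of each of cup_a, cup_b, cup_c in the frame of floor above 0.055 m), for 0.5 s.
3. the tray is back level with the cups still at its tab end (angle between tray's own z axis and vertical below 0.03 rad and x of each of cup_a, cup_b, cup_c in the frame of floor above 0.055 m), for 0.2 s.
At the end, for the whole second after the job is handed in: The tray is level (within 0.03 rad) and still; all three cups stand upright (within 0.15 rad) and at rest on its floor at the tab end, their centres more than 55 mm beyond the hinge line (all of step 3 and angular speed of tray below 0.05 rad/s and x of each of cup_a, cup_b, cup_c in the frame of floor below 0.125 m and y of cup_a in the frame of floor between -0.045 and 0.045 m and z of cup_a in the frame of floor between -0.006 and 0.008 m and angle between each of cup_a, cup_b, cup_c's own z axis and vertical below 0.15 rad and linear speed of each of cup_a, cup_b, cup_c below 0.02 m/s and y of cup_b in the frame of floor between -0.045 and 0.045 m and z of cup_b in the frame of floor between -0.006 and 0.008 m and y of cup_c in the frame of floor between -0.045 and 0.045 m and z of cup_c in the frame of floor between -0.006 and 0.008 m); the robot touches nothing.
It fails at once if the robot pushes on the tray with more than 25 N (contact force between any of the fingers, the arm and tray above 25 N).
It fails at once if the tray swings or snaps back faster than 1.2 rad/s (angular speed of tray above 1.2 rad/s).
It fails at once if the jar, the beaker or the hygrometer is moved by more than 15 mm or tipped (distance of any of jar, beaker, hygrometer from where it was at the start of the episode above 0.015 m or angle between any of jar, beaker, hygrometer's own z axis and vertical above 0.3 rad).
It also fails if it takes over 72 s, if anything falls off the work surface, if the arm or the gripper's body presses on something with over 40 N, if the wrist force passes 120 N, or if a joint passes its speed limit or range.

## Working session

There is one attempt and no reset: what is moved stays moved. The work goes in short steps, Python scripts to look and compute and a tool call to move; the robot and the scene stay as the last step left them, time stands still between calls to the robot, and variables do not carry over. Pictures are saved under pics/ and viewed, at most 10 in all, crops included, and the job is handed in when it is done.

Besides the shell and the picture viewer there is one more tool, called as name([rows], argument=value, ...), one row to a line, values as JSON. send_rows: Moves the arm, as the interface text tells. Its arguments: {"type":"object","properties":{"increments":{"type":"array"},"newtons":{"type":"number"}},"required":["increments"]}

```bash
mkdir -p pics; python3 - <<'E'
from rig import get_state, optics
import cv2,pickle
s=get_state();print(s)
d={n:optics.get_image(n) for n in("scene","top")}
pickle.dump(d,open('d.pkl','wb'))
for n in d: cv2.imwrite(f'pics/{n}.png',d[n]['pixels'])
E
```

```text
{'clock': 0.0, 'qpos': array([-1.28399527e+00,  2.76627413e-01,  1.50613520e+00,  1.15826488e-05,
        1.36070370e+00, -1.20967386e-01]), 'qd': array([ 0.00134401, -0.00049387,  0.00092261, -0.00105655, -0.0013548 ,
        0.00054992]), 'effort': array([ 1.37004445e-03, -4.16758347e+01, -2.45805466e+01,  1.56638480e-04,
        1.10802168e-02,  1.07920721e-05]), 'position': array([ 0.22788873, -0.52733792,  0.23042041]), 'ee_rot': array([-9.34077903e-04,  9.79287327e-01,  2.02473340e-01, -7.19463978e-05]), 'contact_force': array([0.4924449 , 0.75100324, 0.64173592]), 'moment': array([-0.02416782,  0.01598742,  0.00936628]), 'gripper_force': 0.0, 'width': 0.08539386703865148}
```

View pics/top.png

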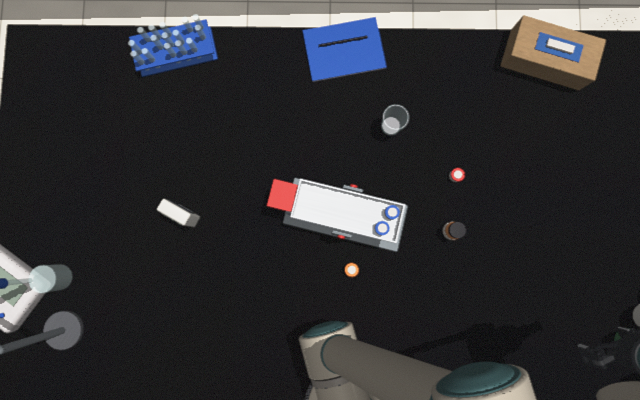

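View pics/scene.png

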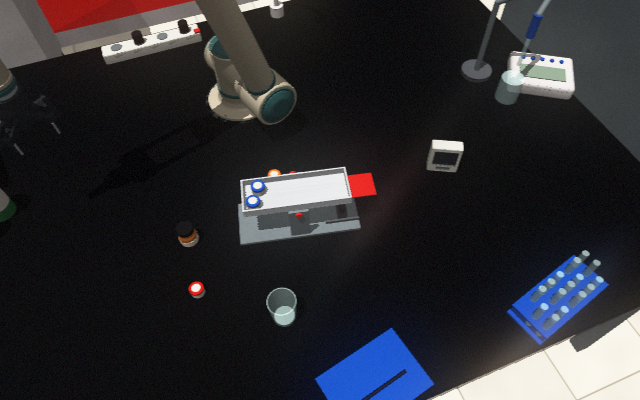

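The top view shows two candidates. The red-lidded cup is at (458,175) and the orange look-alike is at (352,270). The one at (458,175) fits, and I'll confirm it in a crop. The red tab is at (283,195), the blue cups are at (392,212) and (382,228), the jar at (455,230), the beaker at (395,120) and the hygrometer at (178,212).

```bash
cat > h.py <<'E'
import numpy as np,cv2
def back(im,px,z,R=None,t=None):
    """pixels -> world points at height z (fixed cameras)"""
    R=cv2.Rodrigues(np.array(im['rvec'],float))[0] if R is None else R
    t=np.array(im['tvec'],float).ravel() if t is None else t
    p=cv2.undistortPoints(np.array(px,float).reshape(-1,1,2),np.array(im['K'],float),None).reshape(-1,2)
    d=np.c_[p,np.ones(len(p))]@R; c=-R.T@t
    return c+d*((z-c[2])/d[:,2])[:,None]
def mask(im,lo,hi):
    return cv2.inRange(cv2.cvtColor(im['pixels'],cv2.COLOR_BGR2HSV),lo,hi)
def blob(m,box):
    x0,y0,x1,y1=box; q=np.zeros_like(m); q[y0:y1,x0:x1]=m[y0:y1,x0:x1]
    return max(cv2.findContours(q,cv2.RETR_EXTERNAL,cv2.CHAIN_APPROX_NONE)[0],key=cv2.contourArea)
E
python3 - <<'E'
import pickle
from h import *
d=pickle.load(open('d.pkl','rb'));T=d['top'];S=d['scene']
red=lambda im:mask(im,(0,120,90),(8,255,255))|mask(im,(172,120,90),(180,255,255))
r=red(T)
b=cv2.boxPoints(cv2.minAreaRect(blob(r,(260,170,310,220))));w=back(T,b,.114);print('tab',w.round(3).tolist(),w.mean(0).round(4))
m=mask(T,(0,0,150),(180,70,255))
b=cv2.boxPoints(cv2.minAreaRect(blob(m,(280,165,420,260))));w=back(T,b,.134);print('tray rim',b.tolist(),w.round(3).tolist(),w.mean(0).round(4))
for n,im,box in(('top',T,(440,160,475,190)),('scene',S,(180,275,215,305))):
    (c,rad)=cv2.minEnclosingCircle(blob(red(im),box));print(n,c,rad,back(im,[c],.022).round(4))
for n,px in(('blue1',(392,212)),('blue2',(382,228))):print(n,back(T,[px],.138).round(3))
for n,px in(('jar',(458,230)),('beaker',(396,118)),('hyg',(174,210)),('orange',(352,270))):print(n,back(T,[px],.05).round(3))
print('scene tab',back(S,cv2.boxPoints(cv2.minAreaRect(blob(red(S),(340,165,385,205)))),.114).round(3).tolist())
a=cv2.resize(T['pixels'][155:255,430:490],(360,600),interpolation=3)
c=cv2.resize(T['pixels'][160:280,260:420],(440,330),interpolation=3)
o=np.zeros((600,800,3),np.uint8);o[:,:360]=a;o[:330,360:]=c
cc=cv2.resize(S['pixels'][270:310,170:240],(440,251),interpolation=3);o[340:591,360:]=cc
cv2.imwrite('pics/crop.png',o)
E
```

```text
tab [[0.519, 0.216, 0.114], [0.59, 0.201, 0.114], [0.575, 0.138, 0.114], [0.505, 0.154, 0.114]] [0.5473 0.1773 0.114 ]
tray rim [[283.23529052734375, 222.05882263183594], [294.64703369140625, 176.41175842285156], [407.58819580078125, 204.6470489501953], [396.17645263671875, 250.2941131591797]] [[0.478, 0.17, 0.134], [0.592, 0.145, 0.134], [0.526, -0.136, 0.134], [0.413, -0.107, 0.134]] [0.5021 0.0179 0.134 ]
top (457.5, 174.0) 7.159010887145996 [[ 0.6223 -0.2925  0.022 ]]
scene (195.5, 287.5) 7.905794143676758 [[ 0.6208 -0.2925  0.022 ]]
blue1 [[ 0.507 -0.097  0.138]]
blue2 [[ 0.467 -0.072  0.138]]
jar [[ 0.469 -0.283  0.05 ]]
beaker [[ 0.768 -0.121  0.05 ]]
hyg [[0.51  0.468 0.05 ]]
orange [[ 0.36  -0.006  0.05 ]]
scene tab [[0.506, 0.156, 0.114], [0.519, 0.222, 0.114], [0.589, 0.2, 0.114], [0.577, 0.136, 0.114]]
```

View pics/crop.png

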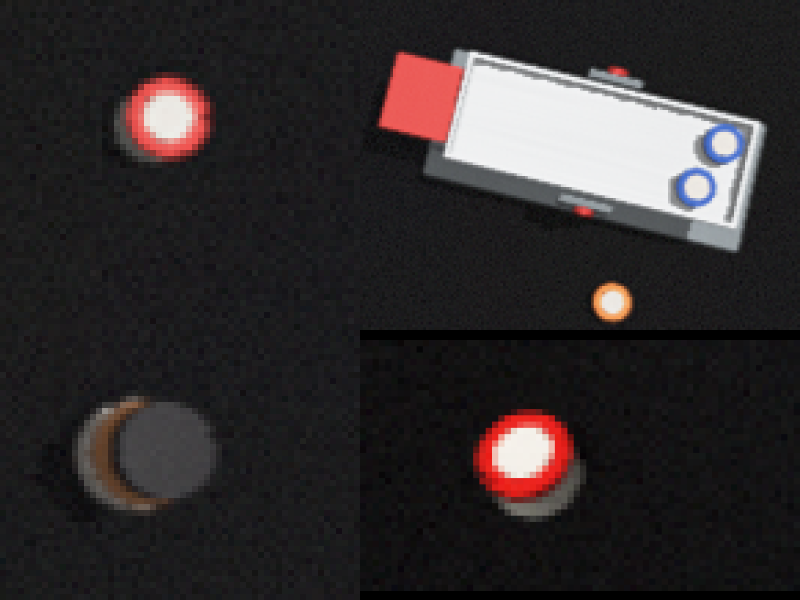

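The crop confirms a red ring lid with a white top, standing on the bench at (458,175) in the top view and (195,287) in the scene view. The other lid is clearly orange. The cup is at (0.6215, -0.2925), the hinge at about (0.510, 0.0145), and the tray's x axis at yaw 77.2°.

send_rows([
  {"gripper": -1,"linear": [0.3935,0.2355,-0.08],"delta_rot": [0,0,-0.632]},
  {"gripper": -1,"linear": [0.3935,0.2355,-0.08],"delta_rot": [0,0,-0.632]},
  {"gripper": -1,"linear": [0.3935,0.2355,-0.08],"delta_rot": [0,0,-0.632]},
  {"gripper": -1,"linear": [0.3935,0.2355,-0.08],"delta_rot": [0,0,-0.632]},
  {"gripper": -1,"linear": [0.3935,0.2355,-0.08],"delta_rot": [0,0,-0.632]},
  {"gripper": -1,"linear": [0.3935,0.2355,-0.08],"delta_rot": [0,0,-0.632]},
  {"gripper": -1,"linear": [0.3935,0.2355,-0.08],"delta_rot": [0,0,-0.632]},
  {"gripper": -1,"linear": [0.3935,0.2355,-0.08],"delta_rot": [0,0,-0.632]},
], newtons=30)

```text
clock: 0.9
position: [0.5561, -0.331, 0.1641]
ee_rot: [-0.0, 0.994, -0.112, -0.0]
contact_force: [0.3, -0.7, 0.2]
width: 0.0853
gripper_force: 0.0
```

send_rows([
  {"gripper": -1,"linear": [0,0,0],"delta_rot": [0,0,0]},
  {"gripper": -1,"linear": [0,0,0],"delta_rot": [0,0,0]},
  {"gripper": -1,"linear": [0,0,0],"delta_rot": [0,0,0]},
])

```text
clock: 1.2
position: [0.5539, -0.3329, 0.1647]
ee_rot: [0.0, 0.994, -0.112, -0.001]
contact_force: [0.6, 0.1, 0.5]
width: 0.0852
gripper_force: 0.0
```

send_rows([
  {"gripper": -1,"linear": [0.0676,0.0404,-0.03],"delta_rot": [0,0,0]},
  {"gripper": -1,"linear": [0.0676,0.0404,-0.05],"delta_rot": [0,0,0]},
  {"gripper": -1,"linear": [0.0676,0.0404,-0.08],"delta_rot": [0,0,0]},
  {"gripper": -1,"linear": [0.0676,0.0404,-0.08],"delta_rot": [0,0,0]},
  {"gripper": -1,"linear": [0.0676,0.0404,-0.08],"delta_rot": [0,0,0]},
])

```text
clock: 1.7
position: [0.6211, -0.2933, 0.0852]
ee_rot: [0.0, 0.994, -0.113, -0.001]
contact_force: [-0.3, -0.2, 1.1]
width: 0.0855
gripper_force: 0.0
```

```bash
python3 - <<'E'
from rig import get_state, optics
from h import *
from scipy.spatial.transform import Rotation as Ro
s=get_state();im=optics.get_image('wrist')
q=s['ee_rot'];M=np.eye(4);M[:3,:3]=Ro.from_quat([q[1],q[2],q[3],q[0]]).as_matrix();M[:3,3]=s['position']
W=np.linalg.inv(M@im['T_tool_cam'])
r=mask(im,(0,120,90),(8,255,255))|mask(im,(172,120,90),(180,255,255))
c,rad=cv2.minEnclosingCircle(blob(r,(0,0,640,400)))
print(s['position'],c,rad,back(im,[c],.022,W[:3,:3],W[:3,3]))
cv2.imwrite('pics/w1.png',im['pixels'])
E
```

```text
[ 0.6211331  -0.29331726  0.08520971] (319.5, 212.0) 24.824481964111328 [[ 0.62201955 -0.29023111  0.022     ]]
```

View pics/w1.png

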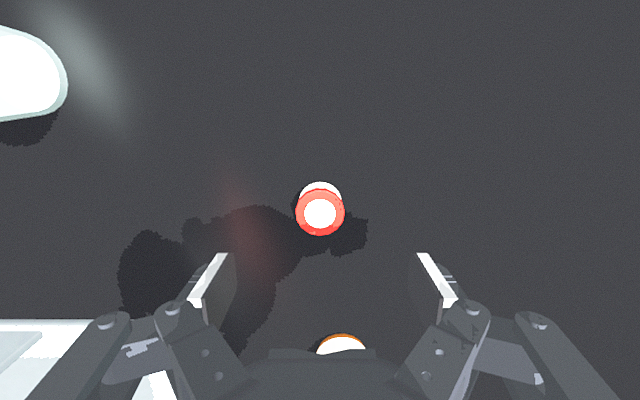

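The wrist picture shows the red cup at (320,212), centred between the open fingers. I'll descend and grip it.

send_rows([
  {"gripper": -1,"linear": [0.001,0.0018,-0.03],"delta_rot": [0,0,0]},
  {"gripper": -1,"linear": [0.001,0.0018,-0.06],"delta_rot": [0,0,0]},
  {"gripper": -1,"linear": [0.001,0.0018,-0.08],"delta_rot": [0,0,0]},
  {"gripper": -1,"linear": [0.001,0.0018,-0.08],"delta_rot": [0,0,0]},
  {"gripper": 0.6,"linear": [0.001,0.0018,-0.08],"delta_rot": [0,0,0]},
  {"gripper": 0.6,"linear": [0.001,0.0018,-0.08],"delta_rot": [0,0,0]},
  {"gripper": 0.6,"linear": [0.001,0.0018,-0.08],"delta_rot": [0,0,0]},
  {"gripper": 0.6,"linear": [0.001,0.0018,-0.08],"delta_rot": [0,0,0]},
], newtons=30)

```text
clock: 2.55
position: [0.6243, -0.291, 0.0069]
ee_rot: [0.001, 0.994, -0.112, 0.001]
contact_force: [-0.3, 0.9, 5.4]
width: 0.035
gripper_force: 29.5
```

send_rows([
  {"gripper": 0.6,"linear": [0,0,0],"delta_rot": [0,0,0]},
  {"gripper": 0.6,"linear": [0,0,0],"delta_rot": [0,0,0]},
  {"gripper": 0.6,"linear": [0,0,0],"delta_rot": [0,0,0]},
])

```text
clock: 2.85
position: [0.6243, -0.291, 0.0069]
ee_rot: [0.001, 0.994, -0.112, 0.001]
contact_force: [-0.6, -0.9, 5.2]
width: 0.0348
gripper_force: 29.7
```

send_rows([
  {"gripper": 0.6,"linear": [0,0,0.02],"delta_rot": [0,0,0]},
  {"gripper": 0.6,"linear": [0,0,0.06],"delta_rot": [0,0,0]},
  {"gripper": 0.6,"linear": [0,0,0.11],"delta_rot": [0,0,0]},
  {"gripper": 0.6,"linear": [0,0,0.16],"delta_rot": [0,0,0]},
  {"gripper": 0.6,"linear": [0,0,0.19],"delta_rot": [0,0,0]},
  {"gripper": 0.6,"linear": [0,0,0.2],"delta_rot": [0,0,0]},
  {"gripper": 0.6,"linear": [0,0,0.2],"delta_rot": [0,0,0]},
  {"gripper": 0.6,"linear": [0,0,0.2],"delta_rot": [0,0,0]},
])

```text
clock: 3.65
position: [0.6223, -0.2896, 0.2026]
ee_rot: [-0.001, 0.994, -0.112, -0.002]
contact_force: [0.9, -0.3, -1.5]
width: 0.0347
gripper_force: 30.1
```

send_rows([
  {"gripper": 0.6,"linear": [-0.01,0.03,0],"delta_rot": [0,0,0]},
  {"gripper": 0.6,"linear": [-0.025,0.07,0],"delta_rot": [0,0,0]},
  {"gripper": 0.6,"linear": [-0.04,0.11,0],"delta_rot": [0,0,0]},
  {"gripper": 0.6,"linear": [-0.054,0.15,0],"delta_rot": [0,0,0]},
  {"gripper": 0.6,"linear": [-0.068,0.19,0],"delta_rot": [0,0,0]},
  {"gripper": 0.6,"linear": [-0.083,0.23,0],"delta_rot": [0,0,0]},
  {"gripper": 0.6,"linear": [-0.097,0.27,0],"delta_rot": [0,0,0]},
  {"gripper": 0.6,"linear": [-0.111,0.3085,0],"delta_rot": [0,0,0]},
])

```text
clock: 4.45
position: [0.5099, 0.0199, 0.2021]
ee_rot: [-0.0, 0.994, -0.112, -0.003]
contact_force: [1.4, 0.6, -0.9]
width: 0.0346
gripper_force: 30.2
```

send_rows([
  {"gripper": 0.6,"linear": [0,0,0],"delta_rot": [0,0,0]},
  {"gripper": 0.6,"linear": [0,0,0],"delta_rot": [0,0,0]},
  {"gripper": 0.6,"linear": [0,0,0],"delta_rot": [0,0,0]},
  {"gripper": 0.6,"linear": [0,0,0],"delta_rot": [0,0,0]},
])

```text
clock: 4.85
position: [0.5126, 0.0171, 0.2041]
ee_rot: [0.0, 0.994, -0.113, -0.001]
contact_force: [-0.2, -0.2, -1.1]
width: 0.0345
gripper_force: 30.2
```

```bash
python3 - <<'E'
from rig import get_state, optics
import cv2,numpy as np
s=get_state();print(s['position'],s['ee_rot'],s['contact_force'])
w=optics.get_image('wrist')['pixels'];c=optics.get_image('scene')['pixels'][100:260,180:420]
o=np.zeros((520,780,3),np.uint8);o[:520]=cv2.resize(c,(780,520),interpolation=3)
cv2.imwrite('pics/w2.png',w);cv2.imwrite('pics/s2.png',o)
E
```

```text
[0.51261698 0.01711769 0.20405558] [ 2.35060914e-04  9.93636958e-01 -1.12628253e-01 -6.45387319e-04] [-0.20683856 -0.17914342 -1.06954439]
```

View pics/w2.png

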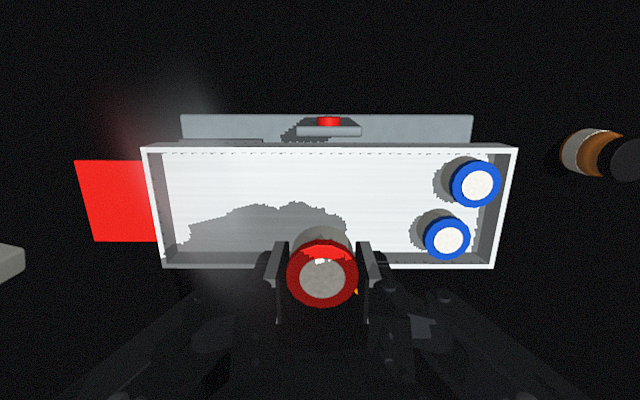

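The wrist picture shows the cup gripped upright, with its lid at (322,275). The tray lies square below, with rim corners at (140,148), (518,149), (163,268) and (495,268), and the hinge lug at (329,122). I'll refine the tray pose from these.

```bash
python3 - <<'E'
from rig import get_state, optics
from h import *
from scipy.spatial.transform import Rotation as Ro
s=get_state();im=optics.get_image('wrist')
q=s['ee_rot'];M=np.eye(4);M[:3,:3]=Ro.from_quat([q[1],q[2],q[3],q[0]]).as_matrix();M[:3,3]=s['position']
W=np.linalg.inv(M@im['T_tool_cam'])
f=lambda px,z:back(im,px,z,W[:3,:3],W[:3,3])
w=f([(140,148),(518,149),(163,268),(495,268)],.134);print(w.round(4),w.mean(0).round(4))
d=(w[0]-w[1]);print('yaw',np.degrees(np.arctan2(d[1],d[0])),np.linalg.norm(d[:2]),np.linalg.norm((w[0]-w[2])[:2]))
w=f([(75,160),(95,241)],.114);print('tab outer',w.round(4),w.mean(0))
print('cup',f([(322,278)],.219))
E
```

```text
[[ 0.587   0.1344  0.134 ]
 [ 0.5259 -0.1276  0.134 ]
 [ 0.4919  0.1561  0.134 ]
 [ 0.4313 -0.1069  0.134 ]] [0.509 0.014 0.134]
yaw 76.86640474516363 0.26903233044036673 0.0976145583627601
tab outer [[0.5893 0.2007 0.114 ]
 [0.5206 0.2175 0.114 ]] [0.55499256 0.20913253 0.114     ]
cup [[0.50854423 0.01952035 0.219     ]]
```

send_rows([
  {"gripper": 0.6,"linear": [-0.001,0,-0.025],"delta_rot": [0,0,0]},
  {"gripper": 0.6,"linear": [-0.001,0,-0.05],"delta_rot": [0,0,0]},
  {"gripper": 0.6,"linear": [-0.001,0,-0.068],"delta_rot": [0,0,0]},
  {"gripper": 0.6,"linear": [-0.001,0,-0.076],"delta_rot": [0,0,0]},
  {"gripper": 0.6,"linear": [-0.001,0,-0.08],"delta_rot": [0,0,0]},
  {"gripper": 0.6,"linear": [-0.001,0,-0.081],"delta_rot": [0,0,0]},
  {"gripper": 0.6,"linear": [-0.001,0,-0.081],"delta_rot": [0,0,0]},
  {"gripper": 0.6,"linear": [-0.001,0,-0.081],"delta_rot": [0,0,0]},
])

```text
clock: 5.8
position: [0.512, 0.0181, 0.1248]
ee_rot: [0.0, 0.994, -0.112, 0.001]
contact_force: [-0.3, -0.1, -0.6]
width: 0.035
gripper_force: 30.2
```

send_rows([
  {"gripper": 0.6,"linear": [0,0,-0.001],"delta_rot": [0,0,0]},
  {"gripper": 0.6,"linear": [0,0,-0.002],"delta_rot": [0,0,0]},
  {"gripper": 0.6,"linear": [0,0,-0.003],"delta_rot": [0,0,0]},
  {"gripper": 0.6,"linear": [0,0,-0.003],"delta_rot": [0,0,0]},
  {"gripper": 0.6,"linear": [0,0,-0.003],"delta_rot": [0,0,0]},
])

```text
clock: 6.3
position: [0.5113, 0.0182, 0.1209]
ee_rot: [0.0, 0.994, -0.112, -0.0]
contact_force: [0.7, 0.5, -0.1]
width: 0.0347
gripper_force: 30.3
```

send_rows([
  {"gripper": 0.6,"linear": [0,0,-0.0007],"delta_rot": [0,0,0]},
  {"gripper": 0.0,"linear": [0,0,-0.0007],"delta_rot": [0,0,0]},
  {"gripper": -0.3,"linear": [0,0,-0.0007],"delta_rot": [0,0,0]},
  {"gripper": -0.5,"linear": [0,0,-0.0007],"delta_rot": [0,0,0]},
  {"gripper": -0.5,"linear": [0,0,-0.0007],"delta_rot": [0,0,0]},
  {"gripper": -0.5,"linear": [0,0,0.02],"delta_rot": [0,0,0]},
  {"gripper": -0.5,"linear": [0,0,0.06],"delta_rot": [0,0,0]},
  {"gripper": -0.5,"linear": [0,0,0.09],"delta_rot": [0,0,0]},
])

```text
clock: 7.1
position: [0.5116, 0.0182, 0.2124]
ee_rot: [0.0, 0.994, -0.112, 0.0]
contact_force: [1.6, -0.6, 0.2]
width: 0.0646
gripper_force: 0.0
```

```bash
python3 - <<'E'
from rig import get_state, optics
import cv2
print(get_state()['position'])
c=optics.get_image('wrist')['pixels'];cv2.imwrite('pics/s3.png',c)
E
```

```text
[0.51160207 0.0181693  0.21237555]
```

View pics/s3.png

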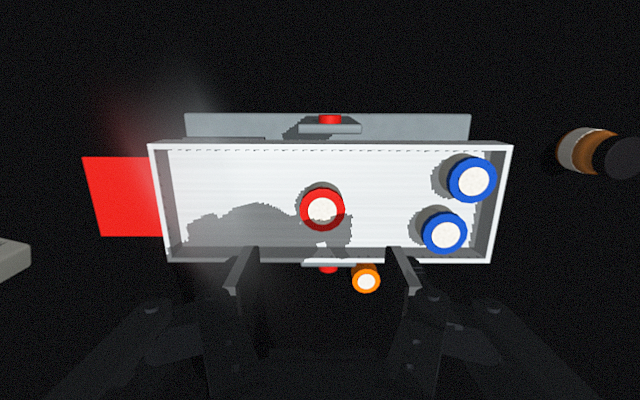

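The red cup stands upright in the middle of the tray at (322,209). The blue cups are undisturbed at (472,180) and (444,232), and the tray is level. Next I'll move over to the tab, close the fingers and turn 90°.

send_rows([
  {"gripper": 0.2,"linear": [0.006,0.03,0],"delta_rot": [0,0,0.13]},
  {"gripper": 0.6,"linear": [0.013,0.06,0],"delta_rot": [0,0,0.26]},
  {"gripper": 1,"linear": [0.02,0.09,0],"delta_rot": [0,0,0.39]},
  {"gripper": 1,"linear": [0.027,0.12,0],"delta_rot": [0,0,0.52]},
  {"gripper": 1,"linear": [0.034,0.15,0],"delta_rot": [0,0,0.65]},
  {"gripper": 1,"linear": [0.0365,0.163,0],"delta_rot": [0,0,0.78]},
  {"gripper": 1,"linear": [0.0365,0.163,0],"delta_rot": [0,0,0.8]},
  {"gripper": 1,"linear": [0.0365,0.163,0],"delta_rot": [0,0,0.8]},
])

```text
clock: 7.95
position: [0.5475, 0.1808, 0.2105]
ee_rot: [0.0, 0.959, 0.283, -0.001]
contact_force: [0.4, 0.2, -0.2]
width: 0.0002
gripper_force: 0.0
```

send_rows([
  {"gripper": 1,"linear": [0,0,0],"delta_rot": [0,0,0.13]},
  {"gripper": 1,"linear": [0,0,-0.01],"delta_rot": [0,0,0.26]},
  {"gripper": 1,"linear": [0,0,-0.025],"delta_rot": [0,0,0.39]},
  {"gripper": 1,"linear": [0,0,-0.04],"delta_rot": [0,0,0.52]},
  {"gripper": 1,"linear": [0,0,-0.055],"delta_rot": [0,0,0.65]},
  {"gripper": 1,"linear": [0,0,-0.065],"delta_rot": [0,0,0.765]},
  {"gripper": 1,"linear": [0,0,-0.07],"delta_rot": [0,0,0.765]},
  {"gripper": 1,"linear": [0,0,-0.07],"delta_rot": [0,0,0.765]},
])

```text
clock: 8.75
position: [0.5474, 0.1801, 0.1404]
ee_rot: [-0.0, 0.785, 0.62, -0.001]
contact_force: [0.8, -0.3, 0.3]
width: 0.0001
gripper_force: 0.0
```

send_rows([
  {"gripper": 1,"linear": [0,0,0],"delta_rot": [0,0,0]},
  {"gripper": 1,"linear": [0,0,0],"delta_rot": [0,0,0]},
  {"gripper": 1,"linear": [0,0,0],"delta_rot": [0,0,0]},
])

```text
clock: 9.05
position: [0.5482, 0.1812, 0.1416]
ee_rot: [0.0, 0.784, 0.621, 0.001]
contact_force: [-0.2, -0.4, -0.8]
width: 0.0001
gripper_force: 0.0
```

```bash
cat > plan.py <<'E'
# prints shift from current pose for tool following the tab: python3 plan.py theta lift tray_x
import sys,numpy as np
from scipy.spatial.transform import Rotation as Ro
from rig import get_state
s=get_state();q=s['ee_rot'];y=np.radians(76.9);ax=np.array([-np.sin(y),np.cos(y),0])
X=np.array([np.cos(y),np.sin(y),0]);H=np.array([.509,.014,.110])
R=Ro.from_quat([q[1],q[2],q[3],q[0]]);zt=R.apply([0,0,1]);c=s['position']-H
print('pos',s['position'].round(4),'tray-frame x,y,z',(c@X).round(4),(c@ax).round(4),c[2].round(4),'tilt',np.arctan2(-zt@X,-zt[2]).round(3),'side',(zt@ax).round(3),'F',s['contact_force'].round(1))
print('yaxis deg',np.degrees(np.arctan2(*R.apply([0,1,0])[[1,0]])).round(1),'q',s['qpos'].round(2))
x=float(sys.argv[1])
for th,l in [map(float,a.split(',')) for a in sys.argv[2:]]:
    p=H+Ro.from_rotvec(ax*th).apply(X*x+[0,0,.004+l])
    print(th,l,'abs',p.round(4),'shift',(p-s['position']).round(4),'rotvec',(ax*th).round(4))
E
python3 plan.py .170 0,.01 0,0 .1,0 .2,0 .3,0 .4,0 .5,0
```

```text
pos [0.5482 0.1812 0.1416] tray-frame x,y,z 0.1717 -0.0003 0.0316 tilt -0.0 side -0.001 F [-0.2 -0.4 -0.8]
yaxis deg -13.2 q [ 0.2   0.34  1.64 -0.    1.16  0.43]
0.0 0.01 abs [0.5475 0.1796 0.124 ] shift [-0.0007 -0.0016 -0.0176] rotvec [-0.  0.  0.]
0.0 0.0 abs [0.5475 0.1796 0.114 ] shift [-0.0007 -0.0016 -0.0276] rotvec [-0.  0.  0.]
0.1 0.0 abs [0.5474 0.1791 0.097 ] shift [-0.0008 -0.0021 -0.0446] rotvec [-0.0974  0.0227  0.    ]
0.2 0.0 abs [0.5469 0.177  0.0801] shift [-0.0013 -0.0041 -0.0614] rotvec [-0.1948  0.0453  0.    ]
0.3 0.0 abs [0.5461 0.1733 0.0636] shift [-0.0022 -0.0079 -0.078 ] rotvec [-0.2922  0.068   0.    ]
0.4 0.0 abs [0.5448 0.168  0.0475] shift [-0.0034 -0.0132 -0.0941] rotvec [-0.3896  0.0907  0.    ]
0.5 0.0 abs [0.5432 0.1612 0.032 ] shift [-0.005  -0.02   -0.1096] rotvec [-0.487   0.1133  0.    ]
```

send_rows([
  {"gripper": 1,"linear": [-0.0007,-0.0016,-0.012],"delta_rot": [0,0,0]},
  {"gripper": 1,"linear": [-0.0007,-0.0016,-0.02],"delta_rot": [0,0,0]},
  {"gripper": 1,"linear": [-0.0007,-0.0016,-0.024],"delta_rot": [0,0,0]},
  {"gripper": 1,"linear": [-0.0007,-0.0016,-0.0276],"delta_rot": [0,0,0]},
  {"gripper": 1,"linear": [-0.0007,-0.0016,-0.031],"delta_rot": [-0.0195,0.0045,0]},
  {"gripper": 1,"linear": [-0.0007,-0.0017,-0.0345],"delta_rot": [-0.039,0.009,0]},
  {"gripper": 1,"linear": [-0.0008,-0.0018,-0.038],"delta_rot": [-0.0585,0.0135,0]},
  {"gripper": 1,"linear": [-0.0008,-0.002,-0.0413],"delta_rot": [-0.078,0.018,0]},
])

```text
clock: 9.85
position: [0.5472, 0.1791, 0.0996]
ee_rot: [0.026, 0.783, 0.621, -0.032]
contact_force: [-1.4, -0.7, 4.0]
width: 0.0002
gripper_force: 1.9
```

```bash
python3 plan.py .170 .08,0 .1,0 .14,0 .18,0 .22,0 .24,0
```

```text
pos [0.5472 0.1791 0.0996] tray-frame x,y,z 0.1695 0.0002 -0.0104 tilt 0.082 side -0.001 F [-1.4 -0.7  4. ]
yaxis deg -13.1 q [ 0.24  0.4   1.67 -0.08  1.11  0.51]
0.08 0.0 abs [0.5475 0.1794 0.1004] shift [0.0003 0.0003 0.0008] rotvec [-0.0779  0.0181  0.    ]
0.1 0.0 abs [0.5474 0.1791 0.097 ] shift [ 0.0002  0.     -0.0026] rotvec [-0.0974  0.0227  0.    ]
0.14 0.0 abs [0.5473 0.1785 0.0902] shift [ 0.0001 -0.0006 -0.0094] rotvec [-0.1364  0.0317  0.    ]
0.18 0.0 abs [0.5471 0.1776 0.0835] shift [-0.0001 -0.0015 -0.0161] rotvec [-0.1753  0.0408  0.    ]
0.22 0.0 abs [0.5468 0.1764 0.0768] shift [-0.0004 -0.0027 -0.0228] rotvec [-0.2143  0.0499  0.    ]
0.24 0.0 abs [0.5466 0.1758 0.0735] shift [-0.0006 -0.0033 -0.0262] rotvec [-0.2338  0.0544  0.    ]
```

send_rows([
  {"gripper": 1,"linear": [0,-0.0001,-0.0034],"delta_rot": [-0.0195,0.0045,0]},
  {"gripper": 1,"linear": [0,-0.0003,-0.0068],"delta_rot": [-0.039,0.009,0]},
  {"gripper": 1,"linear": [-0.0001,-0.0006,-0.0102],"delta_rot": [-0.0585,0.0135,0]},
  {"gripper": 1,"linear": [-0.0002,-0.001,-0.0135],"delta_rot": [-0.078,0.018,0]},
  {"gripper": 1,"linear": [-0.0003,-0.0015,-0.0169],"delta_rot": [-0.0975,0.0225,0]},
  {"gripper": 1,"linear": [-0.0005,-0.002,-0.0203],"delta_rot": [-0.117,0.027,0]},
  {"gripper": 1,"linear": [-0.0007,-0.0027,-0.0236],"delta_rot": [-0.1365,0.0315,0]},
  {"gripper": 1,"linear": [-0.0009,-0.0034,-0.027],"delta_rot": [-0.156,0.036,0]},
])

```text
clock: 10.65
position: [0.5465, 0.1758, 0.0725]
ee_rot: [0.076, 0.778, 0.617, -0.094]
contact_force: [-0.0, -1.6, 3.9]
width: 0.0002
gripper_force: 2.3
```

```bash
python3 plan.py .170 .24,0 .28,0 .32,0 .36,0 .4,0
```

```text
pos [0.5465 0.1758 0.0725] tray-frame x,y,z 0.1661 0.0001 -0.0375 tilt 0.242 side -0.001 F [-0.  -1.6  3.9]
yaxis deg -13.2 q [ 0.32  0.48  1.64 -0.22  1.16  0.65]
0.24 0.0 abs [0.5466 0.1758 0.0735] shift [ 0.0001 -0.      0.001 ] rotvec [-0.2338  0.0544  0.    ]
0.28 0.0 abs [0.5463 0.1742 0.0669] shift [-0.0003 -0.0016 -0.0056] rotvec [-0.2727  0.0635  0.    ]
0.32 0.0 abs [0.5459 0.1724 0.0603] shift [-0.0007 -0.0034 -0.0122] rotvec [-0.3117  0.0725  0.    ]
0.36 0.0 abs [0.5454 0.1703 0.0539] shift [-0.0012 -0.0054 -0.0186] rotvec [-0.3506  0.0816  0.    ]
0.4 0.0 abs [0.5448 0.168  0.0475] shift [-0.0017 -0.0078 -0.025 ] rotvec [-0.3896  0.0907  0.    ]
```

send_rows([
  {"gripper": 1,"linear": [-0.0001,-0.0006,-0.0025],"delta_rot": [-0.0146,0.0034,0]},
  {"gripper": 1,"linear": [-0.0003,-0.0012,-0.005],"delta_rot": [-0.0292,0.0068,0]},
  {"gripper": 1,"linear": [-0.0004,-0.0018,-0.0075],"delta_rot": [-0.0438,0.0102,0]},
  {"gripper": 1,"linear": [-0.0006,-0.0025,-0.0099],"delta_rot": [-0.0584,0.0136,0]},
  {"gripper": 1,"linear": [-0.0007,-0.0032,-0.0124],"delta_rot": [-0.073,0.017,0]},
  {"gripper": 1,"linear": [-0.0009,-0.0039,-0.0148],"delta_rot": [-0.0876,0.0204,0]},
  {"gripper": 1,"linear": [-0.001,-0.0047,-0.0172],"delta_rot": [-0.1022,0.0238,0]},
  {"gripper": 1,"linear": [-0.0012,-0.0055,-0.0196],"delta_rot": [-0.1168,0.0272,0]},
])

```text
clock: 11.45
position: [0.5453, 0.1704, 0.053]
ee_rot: [0.112, 0.771, 0.611, -0.14]
contact_force: [0.0, 0.2, 5.4]
width: 0.0001
gripper_force: 2.5
```

```bash
python3 plan.py .170 .36,0 .38,0 .4,0 .42,0 .44,0
```

```text
pos [0.5453 0.1704 0.053 ] tray-frame x,y,z 0.1606 0.0001 -0.057 tilt 0.361 side -0.001 F [0.  0.2 5.4]
yaxis deg -13.2 q [ 0.37  0.54  1.61 -0.32  1.21  0.74]
0.36 0.0 abs [0.5454 0.1703 0.0539] shift [ 0.0001 -0.0001  0.0008] rotvec [-0.3506  0.0816  0.    ]
0.38 0.0 abs [0.5451 0.1692 0.0507] shift [-0.0001 -0.0012 -0.0024] rotvec [-0.3701  0.0861  0.    ]
0.4 0.0 abs [0.5448 0.168  0.0475] shift [-0.0004 -0.0024 -0.0055] rotvec [-0.3896  0.0907  0.    ]
0.42 0.0 abs [0.5446 0.1668 0.0443] shift [-0.0007 -0.0037 -0.0087] rotvec [-0.4091  0.0952  0.    ]
0.44 0.0 abs [0.5442 0.1655 0.0412] shift [-0.001  -0.005  -0.0118] rotvec [-0.4285  0.0997  0.    ]
```

send_rows([
  {"gripper": 1,"linear": [-0.0001,-0.0003,-0.0008],"delta_rot": [-0.0049,0.0011,0]},
  {"gripper": 1,"linear": [-0.0001,-0.0006,-0.0016],"delta_rot": [-0.0097,0.0023,0]},
  {"gripper": 1,"linear": [-0.0002,-0.0009,-0.0024],"delta_rot": [-0.0146,0.0034,0]},
  {"gripper": 1,"linear": [-0.0003,-0.0012,-0.0032],"delta_rot": [-0.0195,0.0045,0]},
])

```text
clock: 11.85
position: [0.545, 0.1695, 0.0497]
ee_rot: [0.118, 0.769, 0.61, -0.147]
contact_force: [0.7, 0.5, 4.3]
width: 0.0002
gripper_force: 2.2
```

send_rows([
  {"gripper": 1,"linear": [-0.0001,-0.0003,-0.0008],"delta_rot": [-0.0049,0.0011,0]},
  {"gripper": 1,"linear": [-0.0001,-0.0006,-0.0016],"delta_rot": [-0.0097,0.0023,0]},
])

```text
clock: 12.05
position: [0.5448, 0.1689, 0.0481]
ee_rot: [0.121, 0.769, 0.61, -0.151]
contact_force: [1.5, 1.3, 3.7]
width: -0.0003
gripper_force: 2.2
```

send_rows([
  {"gripper": 1,"linear": [-0.0001,-0.0003,-0.0008],"delta_rot": [-0.0049,0.0011,0]},
  {"gripper": 1,"linear": [-0.0001,-0.0006,-0.0016],"delta_rot": [-0.0097,0.0023,0]},
  {"gripper": 1,"linear": [-0.0002,-0.0009,-0.0024],"delta_rot": [-0.0146,0.0034,0]},
])

```text
clock: 12.35
position: [0.5446, 0.168, 0.0457]
ee_rot: [0.125, 0.768, 0.609, -0.157]
contact_force: [1.0, 2.6, 2.9]
width: 0.0
gripper_force: 2.2
```

send_rows([
  {"gripper": 1,"linear": [-0.0001,-0.0003,-0.0008],"delta_rot": [-0.0049,0.0011,0]},
  {"gripper": 1,"linear": [-0.0001,-0.0006,-0.0016],"delta_rot": [-0.0097,0.0023,0]},
  {"gripper": 1,"linear": [-0.0002,-0.0009,-0.0024],"delta_rot": [-0.0146,0.0034,0]},
])

```text
clock: 12.65
position: [0.5444, 0.167, 0.0433]
ee_rot: [0.13, 0.766, 0.608, -0.163]
contact_force: [1.7, 3.1, 3.6]
width: -0.0002
gripper_force: 2.3
```

send_rows([
  {"gripper": 1,"linear": [-0.0001,-0.0003,-0.0008],"delta_rot": [-0.0049,0.0011,0]},
  {"gripper": 1,"linear": [-0.0001,-0.0006,-0.0016],"delta_rot": [-0.0097,0.0023,0]},
  {"gripper": 1,"linear": [-0.0002,-0.001,-0.0024],"delta_rot": [-0.0146,0.0034,0]},
])

```text
clock: 12.95
position: [0.5441, 0.166, 0.0409]
ee_rot: [0.135, 0.765, 0.607, -0.169]
contact_force: [1.5, 3.1, 3.8]
width: 0.0
gripper_force: 2.3
```

send_rows([
  {"gripper": 1,"linear": [-0.0001,-0.0003,-0.0008],"delta_rot": [-0.0049,0.0011,0]},
  {"gripper": 1,"linear": [-0.0001,-0.0007,-0.0016],"delta_rot": [-0.0097,0.0023,0]},
  {"gripper": 1,"linear": [-0.0002,-0.001,-0.0024],"delta_rot": [-0.0146,0.0034,0]},
])

```text
clock: 13.25
position: [0.5441, 0.1656, 0.0402]
ee_rot: [0.139, 0.764, 0.605, -0.174]
contact_force: [1.5, 8.5, 16.4]
width: -0.0001
gripper_force: 9.0
```

send_rows([
  {"gripper": 1,"linear": [0,0.0002,0.0004],"delta_rot": [0,0,0]},
  {"gripper": 1,"linear": [0,0.0002,0.0004],"delta_rot": [0,0,0]},
  {"gripper": 1,"linear": [0,0.0002,0.0004],"delta_rot": [0,0,0]},
  {"gripper": 1,"linear": [0,0.0002,0.0004],"delta_rot": [0,0,0]},
  {"gripper": 1,"linear": [0,0.0002,0.0004],"delta_rot": [0,0,0]},
  {"gripper": 1,"linear": [0,0.0002,0.0004],"delta_rot": [0,0,0]},
])

```text
clock: 13.85
position: [0.5441, 0.1656, 0.0403]
ee_rot: [0.139, 0.764, 0.606, -0.174]
contact_force: [1.0, 5.7, 9.6]
width: 0.0003
gripper_force: 5.9
```

```bash
python3 plan.py .170 .44,0 .4,0; python3 - <<'E'
from rig import optics
import cv2,numpy as np
im=optics.get_image('scene')['pixels'][120:260,210:410]
t=optics.get_image('top')['pixels'][150:270,240:430]
o=np.zeros((600,800,3),np.uint8);o[:280,:400]=cv2.resize(im,(400,280),interpolation=3);o[:253,400:]=cv2.resize(t,(400,253),interpolation=3)
w=optics.get_image('wrist')['pixels'];o[290:540,:400]=cv2.resize(w,(400,250))
cv2.imwrite('pics/p4.png',o)
E
```

```text
pos [0.5441 0.1656 0.0403] tray-frame x,y,z 0.1556 0.0002 -0.0697 tilt 0.449 side -0.002 F [1.  5.7 9.6]
yaxis deg -13.2 q [ 0.4   0.59  1.6  -0.38  1.25  0.8 ]
0.44 0.0 abs [0.5442 0.1655 0.0412] shift [ 0.0002 -0.0002  0.0009] rotvec [-0.4285  0.0997  0.    ]
0.4 0.0 abs [0.5448 0.168  0.0475] shift [0.0008 0.0024 0.0072] rotvec [-0.3896  0.0907  0.    ]
```

View pics/p4.png

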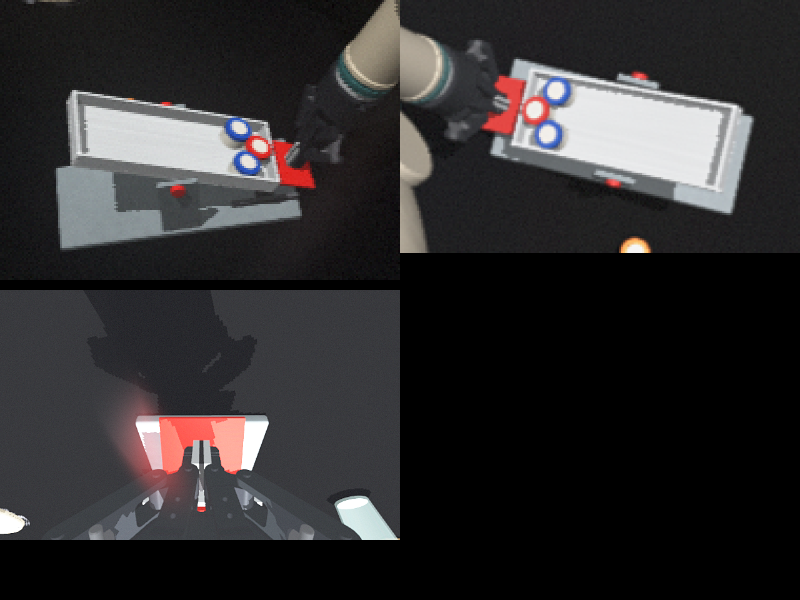

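The picture shows the tray held down, with all three cups against the tab-end wall. In the scene inset they are at (238,129), (259,146) and (247,162). The press reads about 11 N, so I'll firm it to 14 N and hold.

send_rows([
  {"gripper": 1,"linear": [0,-0.0002,-0.0004],"delta_rot": [0,0,0]},
  {"gripper": 1,"linear": [0,-0.0002,-0.0004],"delta_rot": [0,0,0]},
  {"gripper": 1,"linear": [0,-0.0002,-0.0004],"delta_rot": [0,0,0]},
  {"gripper": 1,"linear": [0,-0.0002,-0.0004],"delta_rot": [0,0,0]},
  {"gripper": 1,"linear": [0,-0.0002,-0.0004],"delta_rot": [0,0,0]},
  {"gripper": 1,"linear": [0,-0.0002,-0.0004],"delta_rot": [0,0,0]},
  {"gripper": 1,"linear": [0,-0.0002,-0.0004],"delta_rot": [0,0,0]},
  {"gripper": 1,"linear": [0,-0.0002,-0.0004],"delta_rot": [0,0,0]},
])

```text
clock: 14.8
position: [0.5441, 0.1656, 0.0403]
ee_rot: [0.139, 0.764, 0.606, -0.174]
contact_force: [-0.0, 6.7, 12.0]
width: 0.0003
gripper_force: 6.9
```

```bash
python3 plan.py .170 .445,0 .41,0 .37,0 .33,0 .29,0
```

```text
pos [0.5441 0.1656 0.0403] tray-frame x,y,z 0.1556 0.0002 -0.0697 tilt 0.449 side -0.002 F [-0.   6.7 12. ]
yaxis deg -13.2 q [ 0.4   0.59  1.6  -0.38  1.25  0.8 ]
0.445 0.0 abs [0.5442 0.1651 0.0404] shift [ 0.0001 -0.0005  0.0002] rotvec [-0.4334  0.1009  0.    ]
0.41 0.0 abs [0.5447 0.1674 0.0459] shift [0.0006 0.0018 0.0056] rotvec [-0.3993  0.0929  0.    ]
0.37 0.0 abs [0.5453 0.1698 0.0523] shift [0.0012 0.0041 0.012 ] rotvec [-0.3604  0.0839  0.    ]
0.33 0.0 abs [0.5457 0.1719 0.0587] shift [0.0017 0.0063 0.0184] rotvec [-0.3214  0.0748  0.    ]
0.29 0.0 abs [0.5462 0.1738 0.0652] shift [0.0021 0.0081 0.025 ] rotvec [-0.2825  0.0657  0.    ]
```

send_rows([
  {"gripper": 1,"linear": [0,0.0002,0.0006],"delta_rot": [0.004,-0.001,0]},
  {"gripper": 1,"linear": [0.0002,0.0006,0.0018],"delta_rot": [0.0117,-0.0027,0]},
  {"gripper": 1,"linear": [0.0004,0.0013,0.004],"delta_rot": [0.0263,-0.0061,0]},
  {"gripper": 1,"linear": [0.0006,0.0022,0.0063],"delta_rot": [0.041,-0.0095,0]},
  {"gripper": 1,"linear": [0.0009,0.003,0.0087],"delta_rot": [0.0556,-0.0129,0]},
  {"gripper": 1,"linear": [0.0011,0.0039,0.0111],"delta_rot": [0.0702,-0.0163,0]},
  {"gripper": 1,"linear": [0.0013,0.0047,0.0135],"delta_rot": [0.0848,-0.0197,0]},
  {"gripper": 1,"linear": [0.0015,0.0055,0.0159],"delta_rot": [0.0994,-0.0231,0]},
])

```text
clock: 15.6
position: [0.5449, 0.1702, 0.0547]
ee_rot: [0.107, 0.772, 0.612, -0.135]
contact_force: [0.4, 2.8, 3.7]
width: -0.0002
gripper_force: 2.1
```

```bash
python3 plan.py .170 .345,0 .305,0 .265,0 .225,0
```

```text
pos [0.5449 0.1702 0.0547] tray-frame x,y,z 0.1602 0.0004 -0.0553 tilt 0.347 side 0.0 F [0.4 2.8 3.7]
yaxis deg -13.2 q [ 0.36  0.53  1.62 -0.31  1.2   0.73]
0.345 0.0 abs [0.5456 0.1711 0.0563] shift [0.0007 0.001  0.0016] rotvec [-0.336   0.0782  0.    ]
0.305 0.0 abs [0.546  0.1731 0.0628] shift [0.0011 0.003  0.0081] rotvec [-0.2971  0.0691  0.    ]
0.265 0.0 abs [0.5464 0.1748 0.0693] shift [0.0015 0.0047 0.0147] rotvec [-0.2581  0.0601  0.    ]
0.225 0.0 abs [0.5468 0.1763 0.076 ] shift [0.0019 0.0061 0.0213] rotvec [-0.2191  0.051   0.    ]
```

send_rows([
  {"gripper": 1,"linear": [0.0002,0.0008,0.0025],"delta_rot": [0.0146,-0.0034,0]},
  {"gripper": 1,"linear": [0.0004,0.0015,0.0049],"delta_rot": [0.0292,-0.0068,0]},
  {"gripper": 1,"linear": [0.0006,0.0022,0.0074],"delta_rot": [0.0438,-0.0102,0]},
  {"gripper": 1,"linear": [0.0008,0.0029,0.0099],"delta_rot": [0.0584,-0.0136,0]},
  {"gripper": 1,"linear": [0.001,0.0035,0.0124],"delta_rot": [0.073,-0.017,0]},
  {"gripper": 1,"linear": [0.0012,0.0041,0.0149],"delta_rot": [0.0876,-0.0204,0]},
  {"gripper": 1,"linear": [0.0013,0.0046,0.0174],"delta_rot": [0.1022,-0.0238,0]},
  {"gripper": 1,"linear": [0.0014,0.0052,0.0199],"delta_rot": [0.1168,-0.0272,0]},
])

```text
clock: 16.4
position: [0.5463, 0.1751, 0.0746]
ee_rot: [0.071, 0.778, 0.617, -0.089]
contact_force: [-0.9, 2.1, 3.4]
width: -0.0003
gripper_force: 1.7
```

```bash
python3 plan.py .170 .225,0 .185,0 .145,0 .105,0
```

```text
pos [0.5463 0.1751 0.0746] tray-frame x,y,z 0.1654 0.0002 -0.0354 tilt 0.228 side 0.0 F [-0.9  2.1  3.4]
yaxis deg -13.2 q [ 0.31  0.47  1.64 -0.21  1.16  0.64]
0.225 0.0 abs [0.5468 0.1763 0.076 ] shift [0.0005 0.0012 0.0014] rotvec [-0.2191  0.051   0.    ]
0.185 0.0 abs [0.547  0.1775 0.0827] shift [0.0007 0.0024 0.0081] rotvec [-0.1802  0.0419  0.    ]
0.145 0.0 abs [0.5473 0.1784 0.0894] shift [0.001  0.0033 0.0148] rotvec [-0.1412  0.0329  0.    ]
0.105 0.0 abs [0.5474 0.1791 0.0962] shift [0.0011 0.004  0.0216] rotvec [-0.1023  0.0238  0.    ]
```

send_rows([
  {"gripper": 1,"linear": [0.0001,0.0005,0.0025],"delta_rot": [0.0146,-0.0034,0]},
  {"gripper": 1,"linear": [0.0002,0.001,0.005],"delta_rot": [0.0292,-0.0068,0]},
  {"gripper": 1,"linear": [0.0003,0.0014,0.0075],"delta_rot": [0.0438,-0.0102,0]},
  {"gripper": 1,"linear": [0.0004,0.0017,0.01],"delta_rot": [0.0584,-0.0136,0]},
  {"gripper": 1,"linear": [0.0005,0.002,0.0125],"delta_rot": [0.073,-0.017,0]},
  {"gripper": 1,"linear": [0.0006,0.0023,0.015],"delta_rot": [0.0876,-0.0204,0]},
  {"gripper": 1,"linear": [0.0006,0.0026,0.0176],"delta_rot": [0.1022,-0.0238,0]},
  {"gripper": 1,"linear": [0.0007,0.0028,0.0202],"delta_rot": [0.1168,-0.0272,0]},
])

```text
clock: 17.2
position: [0.5473, 0.1781, 0.0948]
ee_rot: [0.033, 0.782, 0.62, -0.042]
contact_force: [-1.4, 2.0, 2.5]
width: 0.0
gripper_force: 1.3
```

```bash
python3 plan.py .170 .105,0 .065,0 .025,0 0,0
```

```text
pos [0.5473 0.1781 0.0948] tray-frame x,y,z 0.1685 -0.0001 -0.0152 tilt 0.107 side -0.0 F [-1.4  2.   2.5]
yaxis deg -13.2 q [ 0.25  0.41  1.66 -0.11  1.12  0.53]
0.105 0.0 abs [0.5474 0.1791 0.0962] shift [0.0001 0.001  0.0014] rotvec [-0.1023  0.0238  0.    ]
0.065 0.0 abs [0.5475 0.1795 0.1029] shift [0.0002 0.0014 0.0082] rotvec [-0.0633  0.0147  0.    ]
0.025 0.0 abs [0.5475 0.1796 0.1097] shift [0.0002 0.0016 0.015 ] rotvec [-0.0243  0.0057  0.    ]
0.0 0.0 abs [0.5475 0.1796 0.114 ] shift [0.0002 0.0015 0.0192] rotvec [-0.  0.  0.]
```

send_rows([
  {"gripper": 1,"linear": [0.0001,0.0003,0.0022],"delta_rot": [0.013,-0.003,0]},
  {"gripper": 1,"linear": [0.0001,0.0005,0.0044],"delta_rot": [0.026,-0.006,0]},
  {"gripper": 1,"linear": [0.0002,0.0007,0.0066],"delta_rot": [0.039,-0.009,0]},
  {"gripper": 1,"linear": [0.0002,0.0009,0.0088],"delta_rot": [0.051,-0.012,0]},
  {"gripper": 1,"linear": [0.0002,0.0009,0.011],"delta_rot": [0.063,-0.015,0]},
  {"gripper": 1,"linear": [0.0002,0.0009,0.013],"delta_rot": [0.075,-0.0175,0]},
  {"gripper": 1,"linear": [0.0002,0.0009,0.0148],"delta_rot": [0.086,-0.02,0]},
  {"gripper": 1,"linear": [0.0002,0.0009,0.016],"delta_rot": [0.095,-0.022,0]},
])

```text
clock: 18.0
position: [0.5478, 0.179, 0.1108]
ee_rot: [0.003, 0.784, 0.621, -0.004]
contact_force: [0.2, -0.9, 2.2]
width: 0.0003
gripper_force: 1.1
```

send_rows([
  {"gripper": 1,"linear": [0,0,0.001],"delta_rot": [0.003,-0.001,0]},
  {"gripper": 1,"linear": [0,0,0.002],"delta_rot": [0.006,-0.0015,0]},
  {"gripper": 1,"linear": [0,0,0.003],"delta_rot": [0.006,-0.0015,0]},
  {"gripper": 1,"linear": [0,0,0.004],"delta_rot": [0.006,-0.0015,0]},
  {"gripper": 1,"linear": [0,0,0.005],"delta_rot": [0.006,-0.0015,0]},
  {"gripper": 1,"linear": [0,0,0.006],"delta_rot": [0.006,-0.0015,0]},
  {"gripper": 1,"linear": [0,0,0.007],"delta_rot": [0.006,-0.0015,0]},
  {"gripper": 1,"linear": [0,0,0.008],"delta_rot": [0.006,-0.0015,0]},
])

```text
clock: 18.8
position: [0.5475, 0.1792, 0.1186]
ee_rot: [0.001, 0.784, 0.621, -0.002]
contact_force: [-0.2, -0.2, 0.3]
width: 0.0
gripper_force: 0.0
```

Contact is gone at about z = 0.114 (level), so I'll retreat upward and check.

send_rows([
  {"gripper": 1,"linear": [0,0,0.01],"delta_rot": [0,0,0]},
  {"gripper": 1,"linear": [0,0,0.04],"delta_rot": [0,0,0]},
  {"gripper": 1,"linear": [0,0,0.08],"delta_rot": [0,0,0]},
  {"gripper": 1,"linear": [0,0,0.1],"delta_rot": [0,0,0]},
  {"gripper": 1,"linear": [0,0,0.1],"delta_rot": [0,0,0]},
  {"gripper": 1,"linear": [0,0,0.1],"delta_rot": [0,0,0]},
  {"gripper": 1,"linear": [0,0,0.1],"delta_rot": [0,0,0]},
  {"gripper": 1,"linear": [0,0,0.1],"delta_rot": [0,0,0]},
])

```text
clock: 19.6
position: [0.5467, 0.1789, 0.2171]
ee_rot: [0.001, 0.784, 0.621, -0.003]
contact_force: [-0.9, 0.2, -0.4]
width: 0.0001
gripper_force: 0.0
```

```bash
python3 - <<'E'
from rig import optics
import cv2,numpy as np
a=optics.get_image('scene')['pixels'][120:260,210:410];b=optics.get_image('top')['pixels'][140:280,240:440]
cv2.imwrite('pics/end.png',np.hstack([cv2.resize(i,(400,280),interpolation=3) for i in(a,b)]))
E
```

```text
(no output)
```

View pics/end.png

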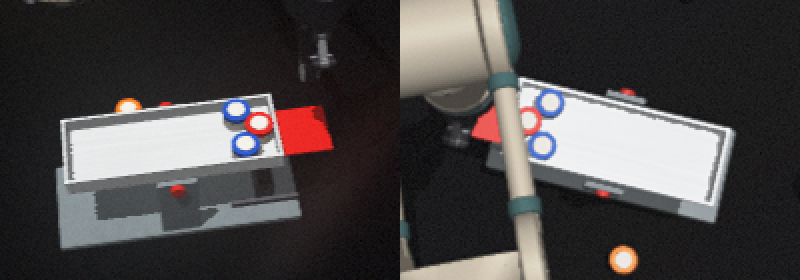

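The tray is level and the fingers are clear. All three cups stand upright at the tab end, at (236,110), (259,123) and (245,143) in the scene crop.

```bash
python3 -c "
from rig import sign_off
print(sign_off())"
```

```text
the job is handed in; nothing more can be done
None
```

I handed the job in; no verdict came back. The red-lidded cup was set in the tray, which was pressed onto its stop and held at about 14 N (highest reading 18.5 N), then eased back to level. All three cups are upright at the tab end.

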